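Check the slot of a forged fork with a flat gauge and hold the gauge up to be read

ROBOT

A 6-joint arm with a two-finger parallel gripper is mounted at the origin on the work surface. World frame = base frame: x ahead of the robot, y to its left, z up, the work surface at z = 0. Lengths are in mm, angles in rad, forces in N, time in s.
With the tool pointing down it reaches from about 350 to 875 mm from the base axis. Payload 4.2 kg.
Tool frame: the origin (TCP) lies at the very end of the fingers, on their centre line; the grasp point (between the pads) lies arm.hold_point_z behind it (arm.hold_point_z is the distance from the TCP to the grasp point, in mm); y points along the fingers, x is the direction in which the jaws open and shut, and the axes are right-handed (so a half turn about y gives the same grasp; the last joint's range is limited). The gripper opens to 85 mm and grips with 20 to 120 N. Pads are 22 mm wide; open, the fingers measure 114 mm over their backs; the gripper's body (76 mm by 85 mm) begins 54 mm behind the grasp point. The pads swing forward as they close: fully open they stand 13 mm farther back than shut.
Start: joints at [1.562, 0.385, 0.008, 0, -1.194, -0.259], TCP at [165.35, 602.709, 231.312] pointing down, gripper open.
Joint ranges: [-3.14, 3.14], [-1.21, 2.06], [-1.07, 1.41], [-3.16, 2.05], [-2.99, -0.16], [-3.1, 3.1]. Speed limits (rad/s): [2.79, 2.79, 3.14, 3.14, 3.14, 3.14].

INTERFACE

Orientations are given as a unit quaternion [x, y, z, w].
In Python, from bench import arm gives the robot as it stands.
- The arm moves only by the shell command python3 -m creep 'ROWS'. ROWS is JSON, a list of rows, each a list of 3 entries, a list of its own where there are three numbers: the shift along the world's x, y, z in mm, then the turn, a rotation vector about the world's x, y, z in rad, then the gripper command: -1 is shut, 1 is fully open, values between are in proportion. In form: [[[dx, dy, dz], [wx, wy, wz], jaw], ...]. A call has 1 to 12 rows; each row is the pose to reach, as a shift and turn from the pose commanded when the call began; what a row does not reach only later rows make up. A row lasts 1/12 s, in which the tool goes at most 41.7 mm and 7.16 degrees, less where a joint would pass 70% of its speed; a pose out of reach is approached as far as the arm can. A call with a gripper value outside its range is refused whole. The fingers move at their own pace and stop on an object; the grip force is fixed at half the most. Time passes only in rows, so rows that repeat a pose let the fingers close. It gives the time, the measured TCP pose, the force and the opening at its end, in the units of the state.
- arm.read_state(): the state, without advancing time (a new reading comes with each control period).
- arm.get_image(name): name is "scene" or "side" or "wrist"; returns (picture, depth): 480x640x3 uint8, red, green, blue; 480x640 float32, mm along the optical axis (not along the pixel's ray), 0 where there is no reading.
- arm.camera_params(name): a dict with "camera_matrix" (3x3 intrinsics, pixels), "extrinsics" (4x4, takes a point from world to camera coordinates); the wrist camera has in their place "T_tool_cam" (4x4, takes a point from camera to tool coordinates, whose origin is the TCP and whose axes are the tool frame's). Camera axes: x right, y down, z forward; pixel columns grow to the right and rows downward; lengths in mm; the calibration is good to about 2 mm. The wrist camera is an equidistant fisheye: a pixel r from the principal point sees the ray r / f radians off the axis. A picture is of the moment at which its call begins: read the wrist's pose just before it. camera_params takes no time and is no camera call.
- arm.job_done(): hands the job in, once; it reports no verdict.
The state is a dict: "clock": time; "joints": joint angles; "joint_vel": joint speeds; "joint_efforts": joint torques, N m; "position": TCP position; "ee_rot": TCP orientation; "contact_force": force on the tool from outside, world axes, zero at the start; "wrist_torque": the same for the moment, N m; "gripper_width": finger opening in mm.
Only numpy, scipy, OpenCV 4.12 (cv2) and the standard library are available. Lean on these libraries where they do the work, as an engineer would, in place of code of your own. Each camera call takes 0.05 s, during which the arm holds its last target.

TASK

Take the square-handled slot gauge out of the wooden tool block and lower its blade into the gap of the forged fork, straight, in the middle, until its shoulder rests on the fork's top. Then draw it right out again, turn it on its side so that blade and handle lie level, and finish holding it still in the gripper like that, clear of everything and at least 15 cm above the bench, so that the blade can be read: do not put it down or let go. Leave the two other tools in the block, the tin and the copper cup as they are.

Things in the scene. Friction and masses are not known exactly. Their poses are not given: they have to be found in the camera images.
- gauge: Steel slot gauge, 180 to 370 g, upright in one slot of the block. Origin: centre of its shoulder's underside; +z up the handle. Blade 5 mm thick (x), 24 wide (y), down to z = -40, tip rounded. Shoulder 30 x 26 mm (x, y), z = 0 to 6. Handle: square bar 18 x 18 mm, z = 6 to 86, faces square to x and y, grip it across either pair. Centre of mass near z = 31. A half turn about z changes nothing.
- rack: Wooden tool block, fixed to the bench, 80 x 240 x 60 mm (x, y, z). Origin: centre of its underside. Three vertical slots right through, at y = -80, 0 and +80 mm, each 9 mm (x) by 28 mm (y); a tool's shoulder rests on the block's top at z = 60 mm, so that the tools are drawn straight up.
- fork: Dark forged steel fork, bolted upright on a 100 x 100 x 10 mm grey plate, fixed to the bench. Origin: centre of the plate's underside. The two cheeks measure 44 mm (x) by 40 mm (y) over all and end at z = 100 mm in two flat, filed-bright top faces.
- fork_top (a point): Centre of the fork's gap at the level of the cheeks' tops, 100 mm above the bench; axes as the fork. The gap is 8 mm wide across x, runs along y (40 mm, open at both ends), is 56 mm deep, upper inner edges rounded by 4 mm. With the gauge fully in, its origin lies here and its thin x direction is along x here.
- drift: Bystander: dark steel tool with a round collar and a small ball on top, in a slot of the block; rises 30 mm above the block. Origin: underside of its collar.
- chisel: Bystander: dark steel tool with a low cross bar (40 mm along y, 14 mm thick) on top, in a slot of the block; rises 30 mm above the block. Origin: underside of its shoulder.
- tin: Bystander: empty steel tin, 100 mm across, 115 mm high, standing on the bench. Origin: centre of its underside.
- copper_cup: Bystander: copper cup, 72 mm across, 75 mm high, standing on the bench. Origin: centre of its underside.
There are look-alikes about, which are no part of the job. Of the things that look like the gauge, the smaller one is meant. Leave any red look-alike of the fork alone.

How it is judged (in metres and radians):
On the way, in this order (a step that is already met when the one before it is completed fails the run):
1. the gauge's blade is in the fork's gap, upright, near its middle, with the shoulder down on the fork's top (z of gauge in the frame of fork_top below 0.003 m and x of gauge in the frame of fork_top between -0.004 and 0.004 m and y of gauge in the frame of fork_top between -0.012 and 0.012 m and angle between the z axis of gauge and the z axis of fork, either way round below 0.12 rad and angle between the x axis of gauge and the x axis of fork, either way round below 0.3 rad), for 0.2 s.
2. the gauge is drawn right out of the gap (z of gauge in the frame of fork_top above 0.045 m), for 0.1 s.
At the end, for the whole second after the job is handed in: After full insertion and withdrawal, the gauge is held still in the fingers, long axis within 0.3 rad of level (either end leading), origin over 140 mm above the bench, touching neither block, fork nor bystanders; bystanders within 20 mm of their starts (angle between gauge's own z axis and vertical between 1.2708 and 1.8708 rad and height (world z) of gauge above 0.14 m and contact force between gauge and the fingers above 1 N and contact force between gauge and rack below 0.1 N and contact force between gauge and fork below 0.1 N and contact force between gauge and drift below 0.1 N and contact force between gauge and chisel below 0.1 N and contact force between gauge and tin below 0.1 N and contact force between gauge and copper_cup below 0.1 N and linear speed of gauge below 0.03 m/s and angular speed of gauge below 0.2 rad/s and distance of each of drift, chisel, tin, copper_cup from where it was at the start of the episode below 0.02 m); the arm keeps its last pose, push and grip.
It fails at once if the drift was disturbed (distance of drift from where it was at the start of the episode above 0.03 m or angle between drift's own z axis and vertical above 0.5 rad).
It fails at once if the chisel was disturbed (distance of chisel from where it was at the start of the episode above 0.03 m or angle between chisel's own z axis and vertical above 0.5 rad).
It fails at once if the tin was disturbed (distance of tin from where it was at the start of the episode above 0.03 m or angle between tin's own z axis and vertical above 0.5 rad).
It fails at once if the copper cup was disturbed (distance of copper_cup from where it was at the start of the episode above 0.03 m or angle between copper_cup's own z axis and vertical above 0.5 rad).
It also fails if it takes over 51 s, if anything falls off the work surface, if the arm or the gripper's body presses on something with over 40 N, if the wrist force passes 120 N, or if a joint passes its speed limit or range.

## Working session

There is one attempt and no reset: what is moved stays moved. The work goes in short steps, Python scripts to look and compute and a shell command to move; the robot and the scene stay as the last step left them, time stands still between calls to the robot, and variables do not carry over. Pictures are saved under pics/ and viewed, and the job is handed in when it is done.

```bash
ls; mkdir -p pics
cat > h.py <<'E'
import numpy as np, cv2
from bench import arm
from scipy.spatial.transform import Rotation as R
def snap(n,f):
    s=arm.read_state(); p,d=arm.get_image(n); cv2.imwrite(f'pics/{f}.png',p[:,:,::-1]); np.savez(f'pics/{f}.npz',p=p,d=d,pos=s['position'],rot=s['ee_rot']); return p,d
E
python3 - <<'E'
from h import *
for n in ['scene','side','wrist']:
    snap(n,n+'0'); c=arm.camera_params(n); print(n,{k:np.round(v,3).tolist() if not isinstance(v,str) else v for k,v in c.items()})
print(arm.read_state(), arm.hold_point_z)
E
```

```text
pics
scene {'camera_matrix': [[471.407, 0.0, 323.14], [0.0, 471.407, 237.824], [0.0, 0.0, 1.0]], 'extrinsics': [[-0.288, 0.958, -0.01, 162.816], [0.778, 0.228, -0.585, -418.258], [-0.558, -0.176, -0.811, 1335.505], [0.0, 0.0, 0.0, 1.0]]}
side {'camera_matrix': [[548.282, 0.0, 318.343], [0.0, 548.282, 235.557], [0.0, 0.0, 1.0]], 'extrinsics': [[-0.897, -0.442, -0.014, 531.023], [-0.339, 0.707, -0.621, 251.668], [0.285, -0.552, -0.783, 932.875], [0.0, 0.0, 0.0, 1.0]]}
wrist {'camera_matrix': [[371.648, 0.0, 310.957], [0.0, 371.648, 236.504], [0.0, 0.0, 1.0]], 'T_tool_cam': [[1.0, -0.0, 0.0, 0.173], [-0.0, -0.319, 0.948, -143.78], [-0.0, -0.948, -0.319, 82.169], [0.0, 0.0, 0.0, 1.0]]}
{'clock': 0.15, 'joints': array([ 1.56158145e+00,  3.85394474e-01,  6.91793215e-03, -3.04722782e-04,
       -1.19403045e+00, -2.58600480e-01]), 'joint_vel': array([ 7.93771004e-05, -1.78811254e-03,  4.80037795e-03,  1.19062535e-03,
       -1.66133377e-03,  7.29147315e-04]), 'joint_efforts': array([ 2.36132946e-04, -3.92675471e+01,  1.88581574e+01,  4.18863326e+00,
       -3.40222781e-03,  1.90372901e-06]), 'position': array([165.27254842, 602.28388104, 230.46258615]), 'ee_rot': array([ 0.42918843, -0.5618856 ,  0.56271775, -0.42828798]), 'contact_force': array([-0.40641548, -0.19107825, -0.55127347]), 'wrist_torque': array([ 0.01709106,  0.03639638, -0.00341434]), 'gripper_width': 85.31745978713809} 18.700000000000003
```

View pics/scene0.png

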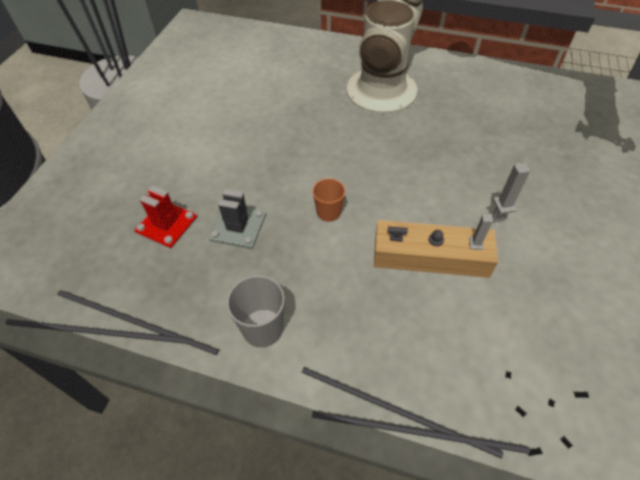

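View pics/side0.png

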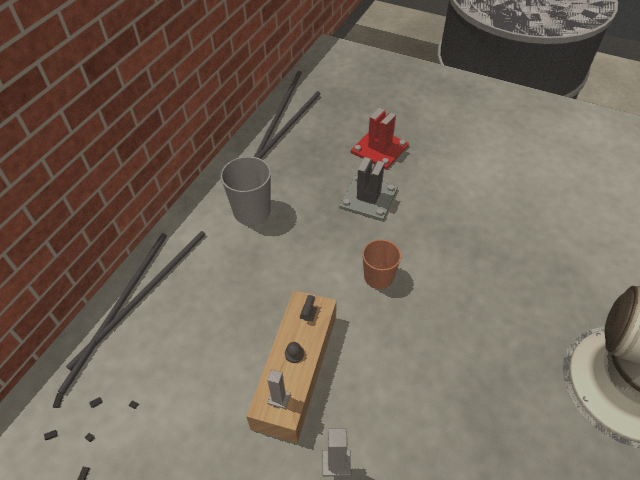

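View pics/wrist0.png

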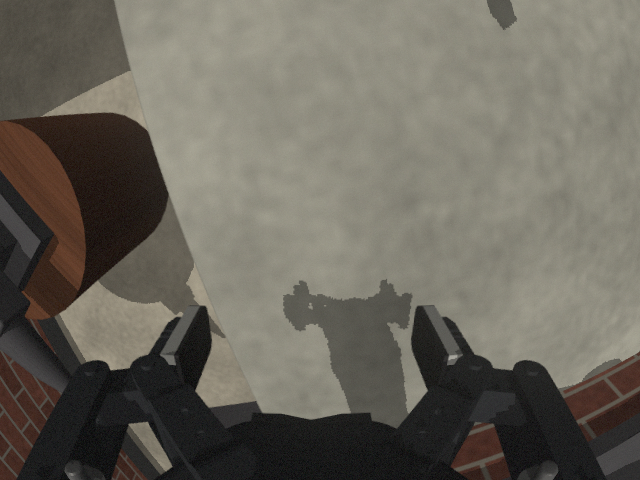

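Gauge candidates are the small square handle in the block (scene 482,232; side 277,388) and a bigger one standing outside it (scene 512,188; side 338,452). I choose the small one in the block. For the fork: grey plate (scene 236,213; side 370,185), or the red one (scene 162,210), which I leave alone. Next, a close crop and measurement.

```bash
cat >> h.py <<'E'
def cloud(f,n):
    z=np.load(f'pics/{f}.npz'); d=z['d']; c=arm.camera_params(n); K=c['camera_matrix']; E=c['extrinsics']
    v,u=np.mgrid[0:480,0:640]; P=np.stack([(u-K[0,2])/K[0,0]*d,(v-K[1,2])/K[1,1]*d,d],-1)
    return z['p'],(P-E[:3,3])@E[:3,:3],d
E
python3 - <<'E'
from h import *
for n,(a,b,c,d) in {'scene':(360,480,150,290),'side':(235,480,230,370)}.items():
    p=cv2.imread(f'pics/{n}0.png'); 
    x=p[150:290,360:540] if n=='scene' else p[280:480,235:365]
    y=p[170:260,120:280] if n=='scene' else p[100:225,330:420]
    x=cv2.resize(x,None,fx=3,fy=3,interpolation=3); y=cv2.resize(y,None,fx=2,fy=2)
    x=x[:600];o=np.zeros((600,800,3),np.uint8); o[:x.shape[0],:min(x.shape[1],800)]=x[:,:800]
    if n=='side': o[:y.shape[0],400:400+y.shape[1]]=y
    else: o[420:600,:320]=y
    cv2.imwrite(f'pics/crop_{n}.png',o)
    P,X,D=cloud(n+'0',n); Z=X[...,2]
    hsv=cv2.cvtColor(P,cv2.COLOR_RGB2HSV)
    def rep(nm,m):
        if m.sum()<5: print(n,nm,m.sum());return
        q=X[m].astype(np.float32); r=cv2.minAreaRect(np.ascontiguousarray(q[:,:2])); print(n,nm,m.sum(),np.round(np.median(q,0),1),'rect',np.round(r[0],1),np.round(r[1],1),round(r[2],1))
    H,S,V=hsv[...,0],hsv[...,1],hsv[...,2]
    rng=(X[...,0]>200)&(X[...,0]<900)&(abs(X[...,1])<600)&(D>0)
    wood=(H>9)&(H<25)&(S>100)&rng
    rep('woodtop',wood&(abs(Z-60)<6))
    ys,xs=np.mgrid[0:480,0:640]
    def box(u0,u1,v0,v1): return (xs>=u0)&(xs<=u1)&(ys>=v0)&(ys<=v1)
    if n=='scene': G=box(465,500,205,255);B=box(490,530,155,215);F=box(205,270,180,250);T=box(225,290,270,350);C=box(308,350,175,225);L=box(385,410,222,245);DR=box(425,447,228,250)
    else: G=box(262,292,365,412);B=box(318,356,420,479);F=box(335,402,155,222);T=box(215,275,150,230);C=box(358,402,238,290);L=box(296,320,292,322);DR=box(282,306,338,366)
    for nm,m,zz in [('G',G,10),('B',B,0),]:
        for lo in (60,80,100,120,140,160,180): 
            k=m&(Z>lo)&(Z<lo+20)&rng&(S<60); rep(f'{nm}{lo}',k)
    rep('Ftop',F&(Z>94)&(Z<106)); rep('plate',F&(Z>6)&(Z<14)); rep('tin',T&(Z>105)); rep('cup',C&(Z>68));rep('chisel',L&(Z>75));rep('drift',DR&(Z>75))
E
```

```text
scene woodtop 3335 [529.8 212.5  60.3] rect [516.1 148.2] [403.  137.7] 84.5
scene G60 132 [516.1 303.   66.5] rect [460.1 315.6] [ 30.  137.5] 76.3
scene G80 63 [516.2 302.2  89.9] rect [515.1 301.8] [18.3  9. ] 65.8
scene G100 71 [516.1 301.6 110.8] rect [512.1 299.8] [22.6 12.5] 52.1
scene G120 87 [515.9 302.8 131. ] rect [513.4 301.6] [23.9 13.3] 60.1
scene G140 94 [509.7 304.  145.5] rect [508.5 304.4] [19.2 18.6] 8.8
scene G160 0
scene G180 0
scene B60 196 [396.2 348.8  64.5] rect [386.3 352.7] [42.7 36.8] 24.1
scene B80 115 [395.2 349.3  89.9] rect [393.1 349.6] [33.1 17.9] 69.6
scene B100 118 [395.5 349.  109.7] rect [394.2 349.4] [32.8 18.9] 70.1
scene B120 125 [395.4 349.2 130.2] rect [394.5 349.2] [33.  19.2] 69.0
scene B140 144 [395.  348.  149.8] rect [444.6 334.6] [ 32.9 125.6] 73.0
scene B160 198 [390.9 351.7 171.7] rect [386.2 353. ] [26.6 27.4] 27.2
scene B180 0
scene Ftop 334 [ 561.8 -198.1  100.2] rect [ 564.7 -198.7] [48.4 43. ] 2.3
scene plate 978 [ 585.3 -180.1   10.4] rect [ 565.7 -197.9] [102.9 101.4] 2.3
scene tin 581 [775.  -59.6 113.6] rect [937.1  24.9] [4
[... 846 characters left out ...]
6] rect [383.2 363.6] [23.6  2.2] 24.2
side B120 81 [382.9 363.4 129.2] rect [383.  362.9] [24.4  2.5] 26.1
side B140 91 [383.2 363.7 150.2] rect [383.1 363.3] [24.   3.2] 23.0
side B160 413 [387.7 354.5 172.4] rect [388.1 353. ] [23.7 25.2] 25.6
side B180 0
side Ftop 289 [ 572.  -195.7   99.9] rect [ 567.9 -198. ] [44.4 43.4] 4.4
side plate 1182 [ 564.6 -187.6   10.1] rect [ 577.3 -241.3] [113.  202.4] 12.5
side tin 504 [782.5 -58.  112.2] rect [573.3 249.6] [ 98.2 845.8] 34.1
side cup 307 [468.3 -21.1  73.9] rect [372.1 255.1] [ 69.  649.2] 19.6
side chisel 206 [536.6 150.8  88.7] rect [427.3 353.5] [ 23.3 510.3] 28.4
side drift 168 [522.3 229.7  86.4] rect [417.4 397.9] [ 21.8 424.8] 32.0
```

View pics/crop_scene.png

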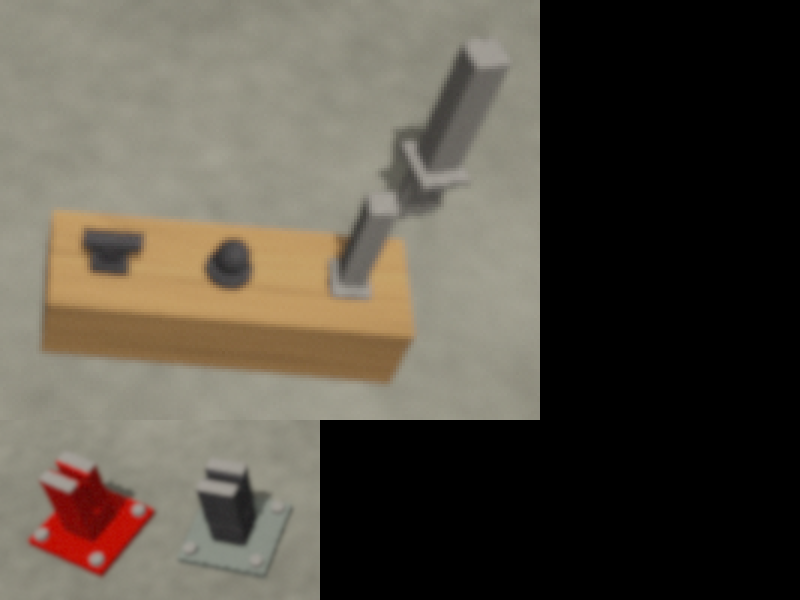

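View pics/crop_side.png

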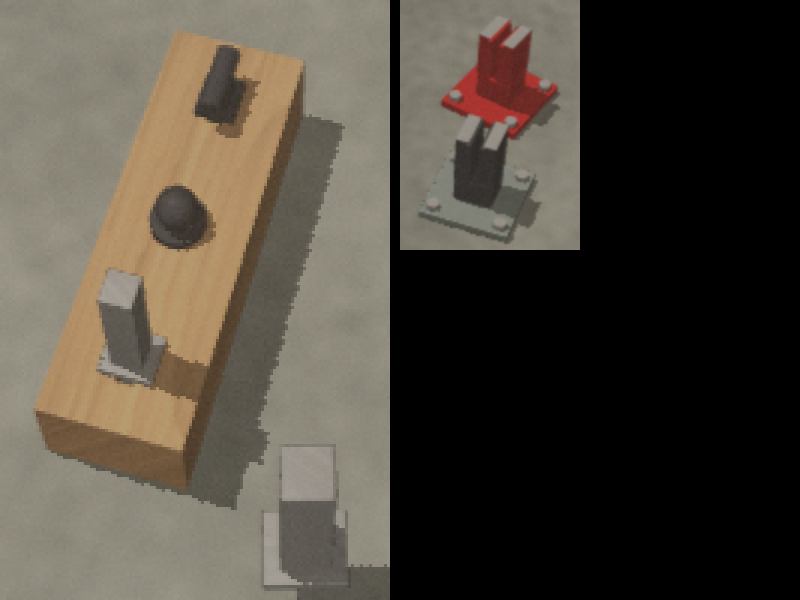

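Both crops agree: the gauge stands at about (510,305), rack yaw is about 10°, and the fork is at about (566,-198), yaw about 3°. The big look-alike at (388,353) is on the bench, not in the block.

Run:
```python
from h import *
s=arm.read_state(); M=R.from_quat(s['ee_rot']).as_matrix(); print(M.round(3))
for n in ('scene','side'):
    P,X,D=cloud(n+'0',n); Z=X[...,2]; hsv=cv2.cvtColor(P,cv2.COLOR_RGB2HSV)
    m=(abs(Z-60)<3)&(hsv[...,0]>9)&(hsv[...,0]<25)&(hsv[...,1]>90)&(abs(X[...,0]-520)<100)&(abs(X[...,1]-225)<150)
    r=cv2.minAreaRect(X[m][:,:2].astype(np.float32)); print(n,'wood',r)
    for nm,k in [('ftop',(abs(Z-100)<3)),('plate',(abs(Z-10)<2.5))]:
        k=k&(abs(X[...,0]-567)<60)&(abs(X[...,1]+198)<60)
        r=cv2.minAreaRect(X[k][:,:2].astype(np.float32)); print(n,nm,r)
    T=(Z>105)&(abs(X[...,0]-780)<65)&(abs(X[...,1]+58)<65); C=(Z>69)&(abs(X[...,0]-466)<50)&(abs(X[...,1]+18)<50)
    print('tin',cv2.minEnclosingCircle(X[T][:,:2].astype(np.float32)),'cup',cv2.minEnclosingCircle(X[C][:,:2].astype(np.float32)))
```

```text
[[-0.265 -0.     0.964]
 [-0.964 -0.002 -0.265]
 [ 0.002 -1.     0.   ]]
scene wood ((522.775146484375, 225.5755615234375), (81.78671264648438, 238.81492614746094), 10.113699913024902)
scene ftop ((564.0887451171875, -198.77035522460938), (47.24177551269531, 43.02949905395508), 2.2752816677093506)
scene plate ((565.663818359375, -197.94703674316406), (102.94623565673828, 101.36092376708984), 2.3169519901275635)
tin ((778.135009765625, -58.01808166503906), 50.47087860107422) cup ((465.77313232421875, -16.701053619384766), 36.318565368652344)
side wood ((524.649658203125, 225.82080078125), (80.8411636352539, 242.25184631347656), 10.143969535827637)
side ftop ((567.8649291992188, -198.03514099121094), (44.3736572265625, 43.39019775390625), 4.618740081787109)
side plate ((567.9070434570312, -197.44863891601562), (100.76173400878906, 104.09986114501953), 3.5313780307769775)
tin ((780.4949951171875, -57.970977783203125), 52.54378890991211) cup ((468.7728271484375, -16.552555084228516), 36.75546646118164)
```

```bash
python3 -m creep '[[[344,-297,-6],[0,0,-1.126],1],[[344,-297,-6],[0,0,-1.126],1],[[344,-297,-6],[0,0,-1.126],1],[[344,-297,-6],[0,0,-1.126],1],[[344,-297,-6],[0,0,-1.126],1],[[344,-297,-6],[0,0,-1.126],1],[[344,-297,-6],[0,0,-1.126],1],[[344,-297,-6],[0,0,-1.126],1],[[344,-297,-6],[0,0,-1.126],1],[[344,-297,-6],[0,0,-1.126],1],[[344,-297,-6],[0,0,-1.126],1],[[344,-297,-6],[0,0,-1.126],1]]'
```

```text
clock: 1.15
position: [512.9, 301.4, 224.5]
ee_rot: [0.06, -0.704, 0.705, -0.06]
contact_force: [0.2, 2.1, -0.8]
gripper_width: 85.1
```

```bash
python3 -m creep '[[[0,0,0],[0,0,0],1],[[0,0,0],[0,0,0],1],[[0,0,0],[0,0,0],1]]'
cat >> h.py <<'E'
c_=arm.camera_params('wrist'); Kw=c_['camera_matrix']; Tw=c_['T_tool_cam']
def wproj(Pw,pos,rot):
    M=R.from_quat(rot).as_matrix(); t=(np.atleast_2d(Pw)-pos)@M; c=(t-Tw[:3,3])@Tw[:3,:3]
    th=np.arctan2(np.hypot(c[:,0],c[:,1]),c[:,2]); ph=np.arctan2(c[:,1],c[:,0]); r=Kw[0,0]*th
    return np.c_[Kw[0,2]+r*np.cos(ph),Kw[1,2]+r*np.sin(ph)]
def wray(uv,pos,rot,zp):
    uv=np.atleast_2d(uv).astype(float); d=uv-Kw[:2,2]; r=np.hypot(*d.T); th=r/Kw[0,0]; k=np.sin(th)/np.maximum(r,1e-9)
    c=np.c_[d*k[:,None],np.cos(th)]; M=R.from_quat(rot).as_matrix(); w=(c@Tw[:3,:3].T)@M.T; o=M@Tw[:3,3]+pos
    return o+w*((zp-o[2])/w[:,2])[:,None]
E
python3 - <<'E'
from h import *
p,d=snap('wrist','w1'); z=np.load('pics/w1.npz'); print(z['pos'],z['rot'],arm.read_state()['joints'].round(2))
a=np.radians(10.1); ax=np.array([np.cos(a),np.sin(a)]); ay=np.array([-ax[1],ax[0]])
c=np.array([510,305]); q=[[*(c+9*i*ax+9*j*ay),146] for i,j in ((1,1),(1,-1),(-1,-1),(-1,1))]
uv=wproj(q,z['pos'],z['rot']); print(uv)
im=p[:,:,::-1].copy(); cv2.polylines(im,[uv.round().astype(np.int32)],True,(0,255,0),1); cv2.imwrite('pics/w1b.png',im)
E
```

```text
clock: 1.4
position: [508.6, 306.3, 225.2]
ee_rot: [0.063, -0.704, 0.704, -0.063]
contact_force: [0.0, 0.3, 0.5]
gripper_width: 85.4
[508.62444687 306.34863136 225.20951698] [ 0.06305136 -0.70430028  0.70430171 -0.0628072 ] [ 0.81  0.34 -0.08 -0.   -1.15 -0.64]
[[295.2940994  258.08279285]
 [294.94689765 231.58934803]
 [323.48785916 231.64504742]
 [323.12278612 258.14326878]]
```

View pics/w1b.png

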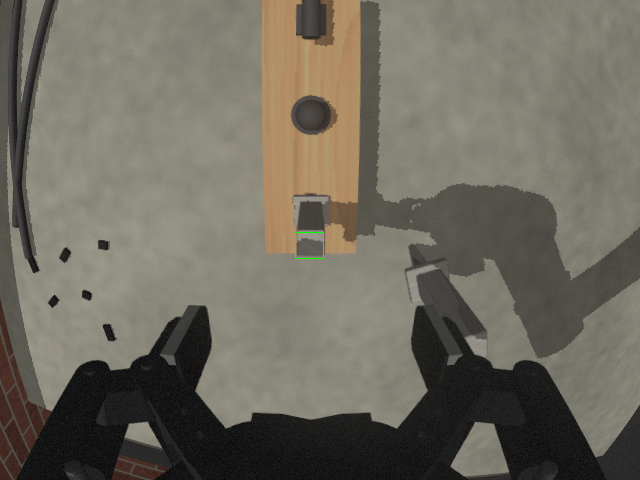

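The picture shows the handle top at (310,246), inside the predicted square, with the block parallel to the image. Going down.

```bash
python3 -m creep '[[[1,-1,-30],[0,0,0],1],[[1,-1,-60],[0,0,0],1],[[1,-1,-85],[0,0,0],1],[[1,-1,-110],[0,0,0],1],[[1,-1,-125],[0,0,0],1],[[1,-1,-132],[0,0,0],1],[[1,-1,-132],[0,0,0],1],[[1,-1,-132],[0,0,0],1]]'
python3 - <<'E'
from h import *
p,d=snap('wrist','w2'); snap('side','s2')
im=cv2.imread('pics/side'[:-4]+'s2.png'); im2=cv2.imread('pics/w2.png')
o=np.hstack([im[200:480,180:480],im2[150:430,120:500]]);cv2.imwrite('pics/c2.png',o)
E
```

```text
clock: 2.12
position: [510.4, 305.7, 94.0]
ee_rot: [-0.063, 0.704, -0.704, 0.063]
contact_force: [-0.2, 0.2, 0.7]
gripper_width: 85.2
```

View pics/c2.png

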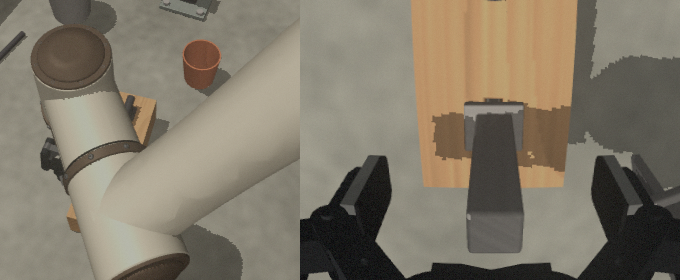

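The handle is centred between the pads. Closing.

```bash
python3 -m creep '[[[0,0,0],[0,0,0],-1],[[0,0,0],[0,0,0],-1],[[0,0,0],[0,0,0],-1],[[0,0,0],[0,0,0],-1],[[0,0,0],[0,0,0],-1],[[0,0,0],[0,0,0],-1],[[0,0,0],[0,0,0],-1],[[0,0,0],[0,0,0],-1]]'
python3 -m creep '[[[0,0,0],[0,0,0],-1],[[0,0,0],[0,0,0],-1],[[0,0,0],[0,0,0],-1],[[0,0,0],[0,0,0],-1]]'
python3 - <<'E'
from h import *
p,d=snap('wrist','w3')
E
```

```text
clock: 2.88
position: [510.4, 304.7, 93.5]
ee_rot: [0.062, -0.704, 0.704, -0.063]
contact_force: [-0.1, -0.1, 1.3]
gripper_width: 16.9
clock: 3.22
position: [510.4, 304.7, 93.5]
ee_rot: [0.062, -0.704, 0.704, -0.063]
contact_force: [-0.8, -0.9, 1.6]
gripper_width: 17.3
```

View pics/w3.png

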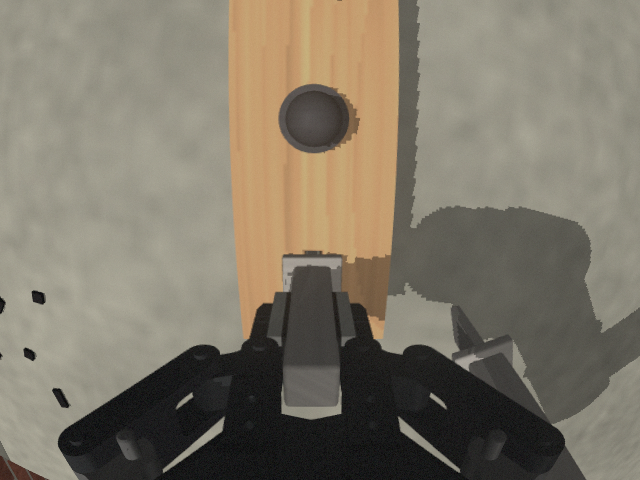

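Gripped at 17 mm. Drawing straight up.

```bash
python3 -m creep '[[[0,0,5],[0,0,0],-1],[[0,0,15],[0,0,0],-1],[[0,0,30],[0,0,0],-1],[[0,0,45],[0,0,0],-1],[[0,0,60],[0,0,0],-1],[[0,0,80],[0,0,0],-1],[[0,0,100],[0,0,0],-1],[[0,0,115],[0,0,0],-1],[[0,0,120],[0,0,0],-1],[[0,0,120],[0,0,0],-1]]'
python3 - <<'E'
from h import *
p,d=snap('wrist','w4')
E
```

```text
clock: 4.1
position: [510.8, 305.2, 215.0]
ee_rot: [-0.062, 0.705, -0.703, 0.063]
contact_force: [0.0, -0.8, -1.8]
gripper_width: 17.4
```

View pics/w4.png

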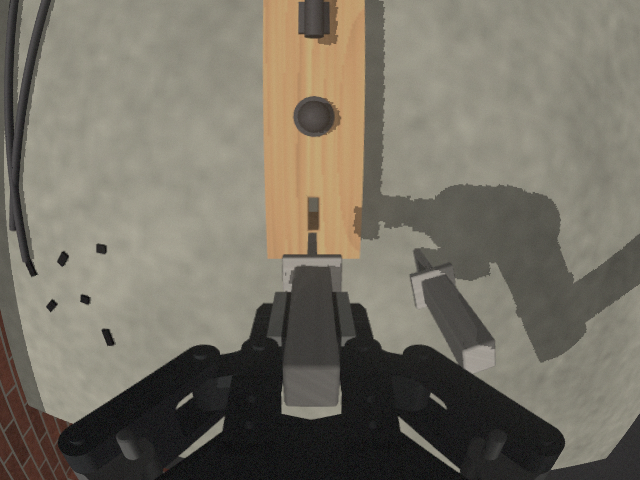

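The gauge came out cleanly: its slot at (313,212) is empty and the blade shows at (313,243). Moving until the wrist camera is over the fork, with the gauge still short of it.

```bash
python3 -m creep '[[[5,-40,0],[0,0,-0.01],-1],[[10,-80,0],[0,0,-0.02],-1],[[15,-120,0],[0,0,-0.04],-1],[[20,-160,0],[0,0,-0.05],-1],[[25,-200,0],[0,0,-0.06],-1],[[30,-240,0],[0,0,-0.07],-1],[[35,-280,0],[0,0,-0.08],-1],[[40,-320,0],[0,0,-0.09],-1],[[45,-360,0],[0,0,-0.1],-1],[[50,-395,0],[0,0,-0.11],-1],[[56,-420,0],[0,0,-0.124],-1],[[56,-420,0],[0,0,-0.124],-1]]'
python3 -m creep '[[[0,0,0],[0,0,0],-1],[[0,0,0],[0,0,0],-1],[[0,0,0],[0,0,0],-1]]'
python3 - <<'E'
from h import *
p,d=snap('wrist','w5');z=np.load('pics/w5.npz'); print(z['pos'],R.from_quat(z['rot']).as_matrix().round(4))
for n in('scene','side'): snap(n,n+'5')
E
```

```text
clock: 5.15
position: [565.8, -119.5, 211.1]
ee_rot: [0.018, -0.707, 0.707, -0.015]
contact_force: [0.2, 0.4, -2.1]
gripper_width: 17.4
clock: 5.4
position: [565.9, -114.4, 212.5]
ee_rot: [-0.02, 0.707, -0.707, 0.019]
contact_force: [0.3, 0.9, -2.3]
gripper_width: 16.9
[ 565.87816397 -114.38708667  212.52208108] [[-9.985e-01 -1.600e-03  5.400e-02]
 [-5.400e-02  3.000e-04 -9.985e-01]
 [ 1.600e-03 -1.000e+00 -4.000e-04]]
```

View pics/w5.png

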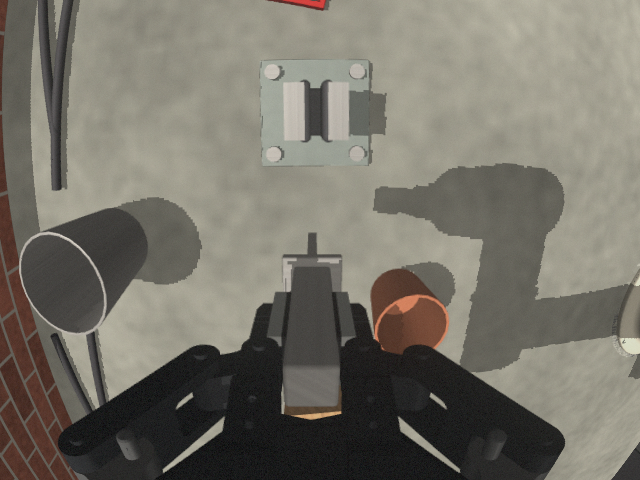

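View pics/side5.png

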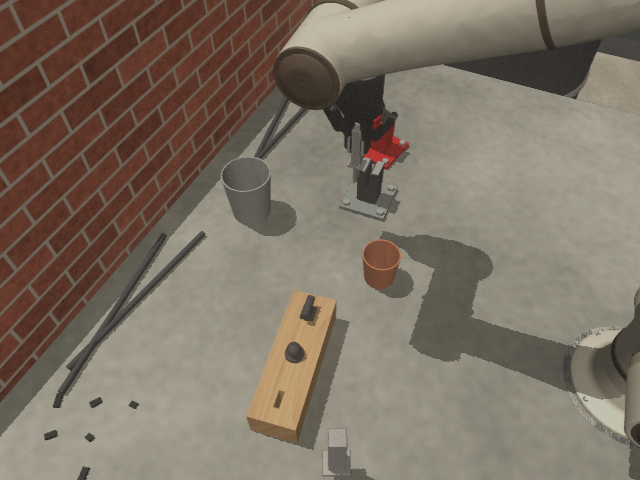

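View pics/scene5.png

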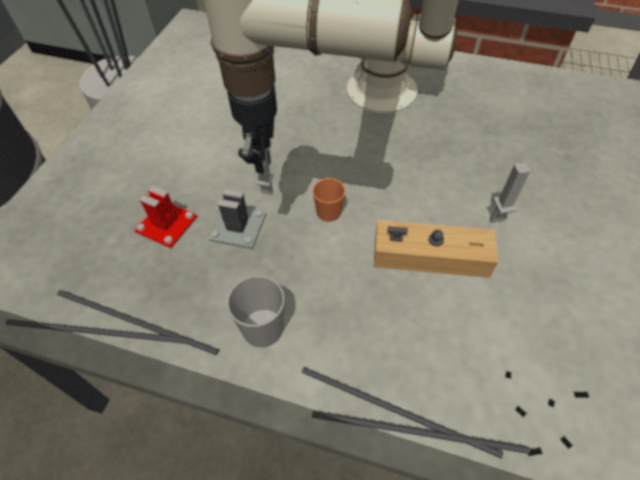

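Wrist view: bright fork cheeks at (294,111) and (338,111) with the gap at column ~316, the blade at (312,245). Measuring both.

Run:
```python
from h import *
z=np.load('pics/w5.npz');p=z['p'];pos,rot=z['pos'],z['rot'];M=R.from_quat(rot).as_matrix()
g=cv2.cvtColor(p,cv2.COLOR_RGB2GRAY).astype(int); print(g[110,255:375:1].tolist()); print(g[245,300:326].tolist(), g[238,300:326].tolist())
m=((g>160)).astype(np.uint8); m[:78]=0;m[145:]=0;m[:,:280]=0;m[:,352:]=0
n,l,st,c=cv2.connectedComponentsWithStats(m)
for i in range(1,n):
    if st[i,4]>300:
        ct=cv2.findContours((l==i).astype(np.uint8),0,1)[0][0].reshape(-1,2)
        w=wray(ct,pos,rot,100)[:,:2].astype(np.float32); print(st[i],c[i],cv2.minAreaRect(w))
pl=(abs(p.astype(int)-np.array([140,150,145])).sum(2)<0)
for v in (80,95,110,125,138):
    r=g[v,280:355]; idx=np.where(r>150)[0]+280; a=idx[idx<315]; b=idx[idx>315]
    if len(a) and len(b): print(v,a.min()-.5,a.max()+.5,b.min()-.5,b.max()+.5, wray([[(a.max()+b.min())/2,v],[(a.min()+b.max())/2,v]],pos,rot,100)[:,:2].round(2).tolist())
# blade centre seen: at depth of gauge tip z=pos-33.5-40..
for v in (236,240,245,250):
    r=g[v,302:324]; idx=np.where(r<105)[0]+302; print(v,idx.min(),idx.max(), wray([[(idx.min()+idx.max())/2,v]],pos,rot,pos[2]-60)[:,:2].round(2), 'tool', ((wray([[(idx.min()+idx.max())/2,v]],pos,rot,pos[2]-60)-pos)@M).round(2))
```

```text
[153, 152, 153, 154, 147, 127, 168, 167, 167, 166, 167, 166, 166, 165, 166, 164, 163, 162, 162, 165, 163, 162, 162, 164, 162, 162, 163, 163, 172, 197, 196, 194, 193, 192, 189, 189, 191, 188, 190, 190, 192, 193, 190, 185, 187, 187, 183, 188, 181, 152, 86, 83, 80, 74, 65, 61, 65, 69, 67, 65, 66, 62, 62, 65, 65, 58, 53, 68, 76, 79, 89, 93, 97, 161, 183, 186, 183, 184, 182, 181, 181, 181, 179, 181, 182, 183, 183, 180, 179, 180, 178, 178, 182, 172, 109, 100, 101, 100, 99, 103, 101, 101, 102, 103, 102, 103, 101, 104, 100, 103, 98, 101, 100, 98, 98, 99, 98, 102, 102, 98]
[147, 145, 147, 149, 151, 148, 148, 128, 78, 74, 74, 73, 78, 75, 74, 77, 93, 147, 158, 157, 159, 155, 158, 158, 154, 150] [148, 149, 148, 150, 149, 151, 150, 149, 82, 76, 75, 74, 73, 78, 75, 76, 114, 150, 155, 156, 154, 155, 152, 152, 153, 153]
[ 280   78   38   67 1612] [292.15694789 109.67059553] ((578.9672241210938, -199.56329345703125), (24.967512130737305, 45.74165344238281), 2.620063066482544)
[ 328   81   23   62 1218] [338.42036125 110.31527094] ((551.6410522460938, -200.93589782714844), (14.812539100646973, 42.30927658081055), 2.684654951095581)
80 279.5 314.5 315.5 354.5 [[568.86, -221.5], [567.52, -221.58]]
95 279.5 303.5 327.5 348.5 [[567.95, -211.13], [568.96, -211.07]]
110 279.5 304.5 327.5 348.5 [[567.05, -200.81], [568.4, -200.73]]
125 279.5 304.5 327.5 348.5 [[566.47, -190.48], [567.83, -190.4]]
138 279.5 314.5 315.5 354.5 [[566.65, -181.47], [565.29, -181.55]]
236 308 315 [[ 566.26 -128.46]] tool [[ 0.28 60.   14.09]]
240 308 315 [[ 566.13 -126.01]] tool [[ 0.28 60.   11.64]]
245 308 316 [[ 565.67 -122.95]] tool [[ 0.57 60.    8.56]]
250 308 316 [[ 565.5  -119.83]] tool [[ 0.58 60.    5.44]]
```

```bash
python3 -m creep '[[[1,-30,0],[0,0,0],-1],[[1,-60,0],[0,0,0],-1],[[1,-78,0],[0,0,-0.005],-1],[[1.2,-84.5,0],[0,0,-0.005],-1],[[1.2,-84.5,0],[0,0,-0.005],-1],[[1.2,-84.5,0],[0,0,-0.005],-1],[[1.2,-84.5,0],[0,0,-0.005],-1],[[1.2,-84.5,0],[0,0,-0.005],-1]]'
python3 - <<'E'
from h import *
p,d=snap('wrist','w6');z=np.load('pics/w6.npz'); print(z['pos'],R.from_quat(z['rot']).as_matrix().round(4))
snap('scene','scene6');snap('side','side6')
a=cv2.resize(cv2.imread('pics/scene6.png')[140:260,190:290],None,fx=4,fy=4,interpolation=3); b=cv2.resize(cv2.imread('pics/side6.png')[110:230,330:420],None,fx=4,fy=4,interpolation=3)
cv2.imwrite('pics/c6.png',np.hstack([a,b]))
E
```

```text
clock: 6.22
position: [567.7, -198.7, 213.4]
ee_rot: [-0.017, 0.707, -0.707, 0.018]
contact_force: [0.4, 0.5, -2.7]
gripper_width: 17.5
[ 567.66517591 -198.6649912   213.44961801] [[-9.988e-01  1.000e-04  4.950e-02]
 [-4.950e-02  1.000e-04 -9.988e-01]
 [-1.000e-04 -1.000e+00 -1.000e-04]]
```

View pics/w6.png

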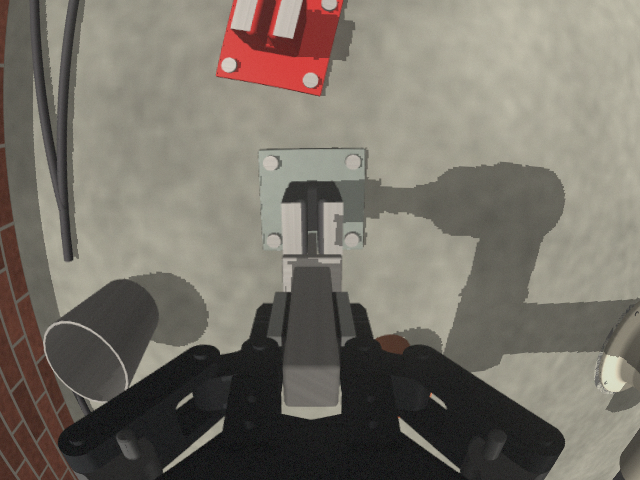

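View pics/c6.png

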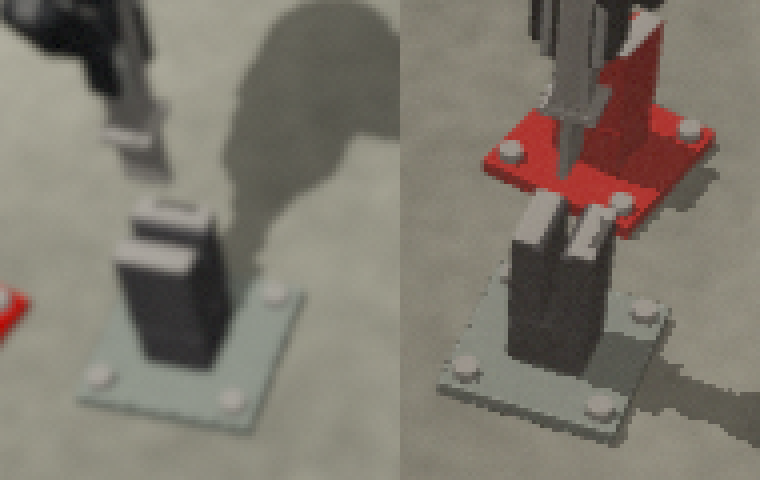

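Run:
```python
from h import *
z=np.load('pics/w6.npz');p=z['p'];pos,rot=z['pos'],z['rot'];M=R.from_quat(rot).as_matrix()
g=cv2.cvtColor(p,cv2.COLOR_RGB2GRAY).astype(int)
for v in (210,225,238,248): print(v,g[v,276:350].tolist())
for u in (281.5,301.5,322.5,343.5): print(u,((wray([[u,210]],pos,rot,100)-pos)@M).round(2))
# both views: blade/handle position rays vs expected
for n in('scene','side'):
    P,X,D=cloud(n+'6',n); zz=X[...,2]; k=(abs(X[...,0]-567)<18)&(abs(X[...,1]+199)<18)&(zz>145)&(zz<175); q=X[k]; print(n,k.sum())
    if k.sum()>4:print(np.c_[q.min(0),q.max(0)].round(1).tolist())
    c=arm.camera_params(n);E=c['extrinsics'];K=c['camera_matrix']
    for nm,pt in (('tip',[567,-199,139]),('orig',[567,-199,180])): w=K@(E[:3,:3]@np.array(pt)+E[:3,3]); print(nm,(w[:2]/w[2]).round(1))
```

```text
210 [159, 162, 163, 161, 165, 178, 188, 186, 185, 182, 183, 180, 180, 184, 184, 183, 183, 185, 179, 177, 179, 179, 178, 178, 181, 112, 84, 80, 75, 62, 58, 50, 62, 65, 61, 63, 60, 62, 62, 63, 55, 57, 69, 79, 83, 90, 96, 135, 176, 182, 181, 179, 175, 176, 176, 178, 181, 180, 178, 179, 179, 175, 175, 178, 175, 179, 167, 132, 99, 98, 99, 98, 101, 99]
225 [157, 160, 160, 159, 159, 167, 182, 185, 182, 182, 179, 177, 177, 178, 181, 181, 179, 183, 181, 175, 175, 178, 179, 177, 179, 125, 91, 81, 77, 67, 59, 49, 61, 62, 61, 58, 62, 60, 61, 63, 62, 55, 63, 79, 81, 87, 96, 135, 175, 182, 181, 177, 176, 176, 173, 175, 177, 177, 177, 177, 159, 107, 111, 109, 109, 110, 126, 146, 158, 156, 158, 157, 156, 155]
238 [177, 178, 177, 143, 100, 97, 139, 185, 180, 183, 179, 176, 174, 175, 177, 178, 178, 178, 177, 174, 173, 175, 177, 175, 179, 140, 102, 82, 77, 69, 59, 49, 73, 73, 73, 75, 73, 76, 72, 70, 110, 80, 67, 76, 83, 85, 97, 110, 170, 179, 179, 177, 174, 174, 173, 173, 174, 178, 177, 154, 107, 108, 111, 109, 108, 108, 128, 135, 130, 152, 171, 171, 172, 173]
248 [161, 158, 156, 155, 154, 155, 163, 182, 181, 180, 179, 177, 177, 175, 174, 174, 175, 176, 178, 173, 171, 173, 174, 176, 175, 155, 111, 84, 76, 70, 63, 61, 73, 74, 74, 74, 73, 73, 73, 74, 89, 114, 96, 75, 79, 86, 95, 108, 175, 178, 178, 174, 174, 172, 174, 174, 175, 174, 171, 174, 171, 170, 171, 175, 172, 172, 164, 156, 156, 152, 154, 162, 163, 161]
281.5 [[-21.18 113.45  15.8 ]]
301.5 [[ -6.85 113.45  15.76]]
322.5 [[  8.15 113.45  15.77]]
343.5 [[ 23.21 113.44  15.82]]
scene 100
[[561.5, 569.6], [-210.1, -185.7], [145.1, 173.8]]
tip [226.9 185.9]
orig [223.1 171.6]
side 60
[[565.0, 570.7], [-208.8, -183.7], [145.1, 173.8]]
tip [372.7 151.8]
orig [374.1 136.1]
```

The blade is within about 0.4 mm of the gap's middle in x and about 1.5 mm in y. I correct for both and lower.

```bash
python3 -m creep '[[[-0.4,-1.5,-5],[0,0,0],-1],[[-0.4,-1.5,-15],[0,0,0],-1],[[-0.4,-1.5,-25],[0,0,0],-1],[[-0.4,-1.5,-33],[0,0,0],-1],[[-0.4,-1.5,-40],[0,0,0],-1],[[-0.4,-1.5,-46],[0,0,0],-1],[[-0.4,-1.5,-50],[0,0,0],-1],[[-0.4,-1.5,-50],[0,0,0],-1]]'
python3 - <<'E'
from h import *
p,d=snap('wrist','w7');z=np.load('pics/w7.npz');print(z['pos'])
g=cv2.cvtColor(p,cv2.COLOR_RGB2GRAY).astype(int)
for v in (225,240): print(v,g[v,270:350].tolist())
cv2.imwrite('pics/c7.png',cv2.resize(p[150:330,220:410,::-1],None,fx=3,fy=3))
E
```

```text
clock: 7.03
position: [566.6, -201.2, 162.0]
ee_rot: [-0.018, 0.707, -0.707, 0.016]
contact_force: [-0.2, 0.8, -2.1]
gripper_width: 17.2
[ 566.58130425 -201.19900031  161.98026797]
225 [162, 159, 128, 57, 50, 51, 44, 49, 53, 52, 51, 48, 53, 47, 49, 47, 50, 50, 50, 52, 52, 59, 57, 63, 69, 75, 69, 69, 67, 61, 54, 52, 62, 51, 53, 57, 60, 60, 64, 61, 62, 61, 63, 64, 61, 56, 56, 57, 61, 67, 73, 72, 70, 70, 69, 69, 67, 59, 53, 46, 51, 47, 45, 53, 49, 50, 46, 46, 47, 47, 44, 45, 48, 42, 44, 45, 50, 70, 96, 101]
240 [163, 161, 175, 183, 182, 184, 185, 180, 178, 179, 181, 177, 180, 181, 179, 180, 183, 182, 179, 174, 178, 177, 175, 177, 181, 179, 142, 85, 82, 78, 73, 66, 55, 53, 50, 55, 60, 63, 72, 72, 70, 71, 72, 72, 72, 70, 54, 49, 49, 53, 55, 57, 58, 73, 108, 113, 109, 112, 110, 108, 109, 108, 109, 109, 110, 111, 112, 110, 112, 110, 109, 109, 109, 110, 111, 110, 110, 109, 102, 99]
```

View pics/c7.png

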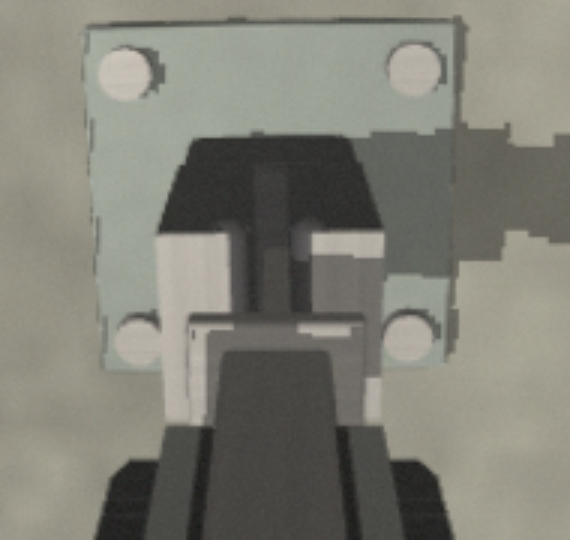

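Blade tip is 10 mm into the gap without contact, about 0.7 mm left of the middle. Correcting in x and lowering to the shoulder gently.

```bash
python3 -m creep '[[[0.6,0.5,0],[0,0,0],-1],[[0.6,0.5,-5],[0,0,0],-1],[[0.6,0.5,-10],[0,0,0],-1],[[0.6,0.5,-15],[0,0,0],-1],[[0.6,0.5,-19],[0,0,0],-1],[[0.6,0.5,-23],[0,0,0],-1],[[0.6,0.5,-26],[0,0,0],-1],[[0.6,0.5,-26],[0,0,0],-1],[[0.6,0.5,-26],[0,0,0],-1]]'
```

```text
clock: 7.83
position: [567.7, -200.8, 137.1]
ee_rot: [0.017, -0.707, 0.707, -0.017]
contact_force: [0.4, 0.3, -0.8]
gripper_width: 17.2
```

```bash
python3 -m creep '[[[0,0,-1],[0,0,0],-1],[[0,0,-2],[0,0,0],-1],[[0,0,-3],[0,0,0],-1],[[0,0,-3],[0,0,0],-1],[[0,0,-3],[0,0,0],-1]]'; python3 -m creep '[[[0,0,-0.5],[0,0,0],-1],[[0,0,-1],[0,0,0],-1],[[0,0,-1],[0,0,0],-1],[[0,0,-1],[0,0,0],-1]]'
```

```text
clock: 8.25
position: [567.7, -200.8, 134.3]
ee_rot: [-0.017, 0.707, -0.707, 0.017]
contact_force: [-0.3, 0.6, -2.4]
gripper_width: 17.3
clock: 8.58
position: [567.9, -200.8, 133.5]
ee_rot: [0.017, -0.707, 0.707, -0.017]
contact_force: [-0.8, -0.4, -0.7]
gripper_width: 17.5
```

```bash
python3 -m creep '[[[0,0,-0.5],[0,0,0],-1],[[0,0,-1],[0,0,0],-1],[[0,0,-1],[0,0,0],-1],[[0,0,-1],[0,0,0],-1]]';  python3 - <<'E'
from h import *
p,d=snap('wrist','w8');z=np.load('pics/w8.npz');print(z['pos'],arm.read_state()['contact_force'])
snap('side','side8'); snap('scene','scene8')
a=cv2.resize(cv2.imread('pics/scene8.png')[140:260,190:290],None,fx=3,fy=3,interpolation=3); b=cv2.resize(cv2.imread('pics/side8.png')[110:230,330:420],None,fx=3,fy=3,interpolation=3)
c=cv2.resize(p[190:310,265:355,::-1],None,fx=2,fy=3)
cv2.imwrite('pics/c8.png',np.hstack([a,b,c])[:,:800])
E
```

```text
clock: 8.92
position: [567.9, -200.9, 133.5]
ee_rot: [0.017, -0.707, 0.707, -0.017]
contact_force: [-1.7, 0.9, 5.2]
gripper_width: 17.0
[ 567.85206638 -200.8820351   133.45987544] [-1.89966667  1.37577157  5.60889574]
```

View pics/c8.png

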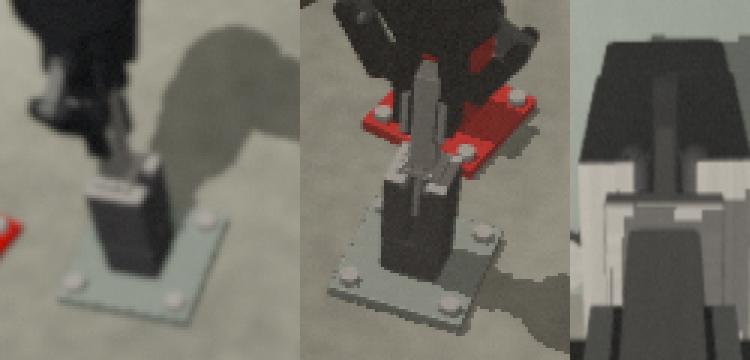

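The shoulder is down: z stopped at 133.5, as predicted, with 5 N upward. Pressing slightly more and holding, then drawing out.

```bash
python3 -m creep '[[[0,0,-0.6],[0,0,0],-1],[[0,0,-0.6],[0,0,0],-1],[[0,0,-0.6],[0,0,0],-1],[[0,0,-0.6],[0,0,0],-1]]'; python3 -m creep '[[[0,0,5],[0,0,0],-1],[[0,0,15],[0,0,0],-1],[[0,0,28],[0,0,0],-1],[[0,0,42],[0,0,0],-1],[[0,0,60],[0,0,0],-1],[[0,0,85],[0,0,0],-1],[[0,0,115],[0,0,0],-1],[[0,0,150],[0,0,0],-1],[[0,0,180],[0,0,0],-1],[[0,0,200],[0,0,0],-1],[[0,0,200],[0,0,0],-1],[[0,0,200],[0,0,0],-1]]'
python3 - <<'E'
from h import *
s=arm.read_state();print(s['joints'].round(3),R.from_quat(s['ee_rot']).as_matrix().round(3))
E
```

```text
clock: 9.4
position: [567.9, -200.9, 133.5]
ee_rot: [0.017, -0.707, 0.707, -0.017]
contact_force: [-3.7, 1.6, 9.4]
gripper_width: 17.5
clock: 10.4
position: [568.0, -200.7, 332.6]
ee_rot: [-0.016, 0.707, -0.707, 0.018]
contact_force: [-0.0, -0.6, -3.2]
gripper_width: 17.1
[-7.10e-02  2.95e-01  1.27e-01 -1.00e-03 -1.40e+00  1.19e-01] [[-0.999  0.003  0.048]
 [-0.048  0.    -0.999]
 [-0.003 -1.    -0.   ]]
```

Drawn right out. Turning it on its side about world x while raising a little.

```bash
python3 -m creep '[[[0,5,10],[-0.1,0,0],-1],[[0,10,20],[-0.2,0,0],-1],[[0,15,30],[-0.3,0,0],-1],[[0,20,40],[-0.4,0,0],-1],[[0,25,50],[-0.5,0,0],-1],[[0,30,60],[-0.6,0,0],-1],[[0,30,60],[-0.6,0,0],-1]]'
python3 - <<'E'
from h import *
s=arm.read_state();print(s['joints'].round(3),R.from_quat(s['ee_rot']).as_matrix().round(3))
E
```

```text
clock: 10.98
position: [567.4, -168.6, 388.7]
ee_rot: [0.025, -0.464, 0.885, -0.012]
contact_force: [0.3, -0.6, -3.1]
gripper_width: 17.2
[ 0.236  0.229 -0.161  0.597 -1.382 -0.356] [[-0.998 -0.002  0.056]
 [-0.045 -0.568 -0.822]
 [ 0.034 -0.823  0.567]]
```

Going well, with joints comfortable. Continuing to level.

```bash
python3 -m creep '[[[0,0,0],[-0.1,0,0],-1],[[0,0,0],[-0.2,0,0],-1],[[0,0,0],[-0.3,0,0],-1],[[0,0,0],[-0.4,0,0],-1],[[0,0,0],[-0.5,0,0],-1],[[0,0,0],[-0.6,0,0],-1],[[0,0,0],[-0.7,0,0],-1],[[0,0,0],[-0.8,0,0],-1],[[0,0,0],[-0.9,0,0],-1],[[0,0,0],[-0.96,0,0],-1],[[0,0,0],[-0.96,0,0],-1],[[0,0,0],[-0.96,0,0],-1]]'
python3 -m creep '[[[0,0,0],[0,0,0],-1],[[0,0,0],[0,0,0],-1],[[0,0,0],[0,0,0],-1],[[0,0,0],[0,0,0],-1],[[0,0,0],[0,0,0],-1],[[0,0,0],[0,0,0],-1]]'
python3 - <<'E'
from h import *
s=arm.read_state();print(s['joints'].round(3),abs(s['joint_vel']).max(),R.from_quat(s['ee_rot']).as_matrix().round(3))
a=snap('scene','scene9')[0];b=snap('side','side9')[0];c=snap('wrist','w9')[0]
cv2.imwrite('pics/c9.png',np.hstack([cv2.resize(x,(400,300)) for x in (a,b)])[:,:,::-1])
E
```

```text
clock: 11.98
position: [567.7, -171.6, 389.5]
ee_rot: [0.026, -0.007, 1.0, 0.001]
contact_force: [0.8, 0.2, -0.5]
gripper_width: 17.2
clock: 12.48
position: [567.7, -170.8, 392.1]
ee_rot: [0.024, -0.006, 1.0, -0.0]
contact_force: [-1.0, 0.0, -1.8]
gripper_width: 17.7
[ 0.289  0.419 -0.609  1.316 -1.709 -1.   ] 0.004046098572764355 [[-0.999  0.     0.047]
 [-0.001 -1.    -0.011]
 [ 0.047 -0.011  0.999]]
```

View pics/c9.png

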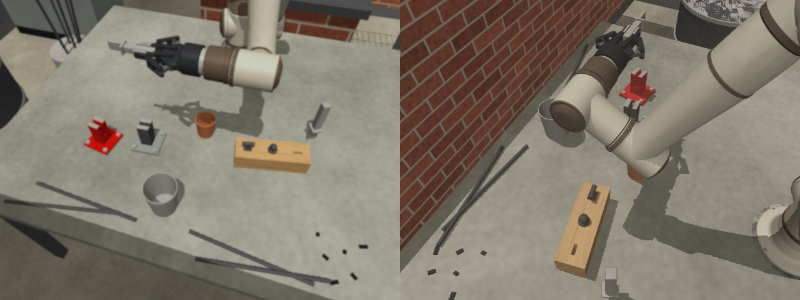

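View pics/w9.png

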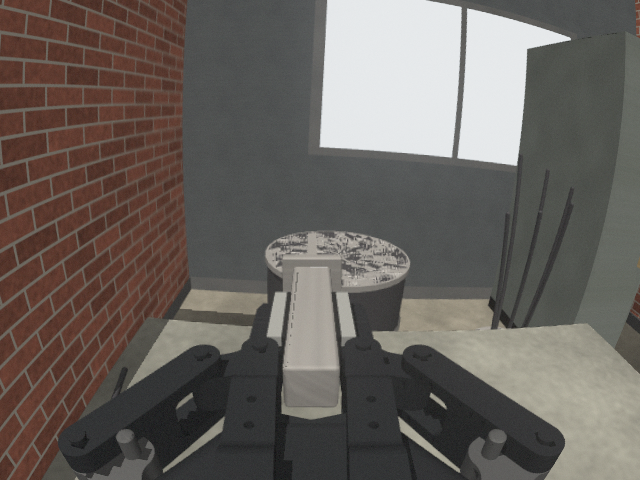

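The gauge sits at the same pixels in the wrist view as before the turn (handle 312,330; blade 312,243), so it hasn't slipped. It is level and about 390 mm up, clear of everything. Last check on the bystanders, then I hand in.

Run:
```python
from h import *
def m(f,n):
    P,X,D=cloud(f,n);Z=X[...,2];o={}
    for k,(x,y,r,lo,hi) in dict(tin=(779,-58,65,105,125),cup=(467,-17,50,69,85),drift=(523,227,22,75,100),chisel=(537,148,30,80,100)).items():
        q=X[(Z>lo)&(Z<hi)&(np.hypot(X[...,0]-x,X[...,1]-y)<r)]; o[k]=(len(q),np.round(q.mean(0),1).tolist() if len(q) else None)
    return o
for n in('scene','side'): print(n,m(n+'0',n),'\n  now',m(n+'9',n))
P,X,D=cloud('scene9','scene'); q=X[(X[...,2]>340)&(X[...,1]<-165)&(X[...,1]>-250)&(abs(X[...,0]-568)<30)]
for lo in (-250,-230,-210,-190):
    r=q[(q[:,1]>=lo)&(q[:,1]<lo+20)]; print(lo,len(r),r[:,2].max() if len(r) else None, np.median(r[:,2]) if len(r) else None)
s=arm.read_state(); print(s['clock'],s['gripper_width'],s['position']); arm.job_done()
```

```text
scene {'tin': (567, [776.1, -59.9, 112.4]), 'cup': (215, [464.2, -17.2, 73.6]), 'drift': (112, [526.1, 225.4, 85.3]), 'chisel': (145, [538.8, 147.7, 87.7])} 
  now {'tin': (568, [775.9, -60.1, 112.4]), 'cup': (213, [464.3, -16.9, 73.6]), 'drift': (113, [526.0, 225.5, 85.0]), 'chisel': (138, [538.6, 147.9, 88.2])}
side {'tin': (492, [782.4, -58.2, 111.6]), 'cup': (278, [468.9, -17.5, 73.7]), 'drift': (164, [522.7, 228.8, 85.5]), 'chisel': (188, [537.3, 149.1, 88.3])} 
  now {'tin': (255, [804.5, -47.2, 111.7]), 'cup': (1, [481.8, 15.4, 70.0]), 'drift': (167, [522.7, 228.9, 85.5]), 'chisel': (189, [537.4, 149.2, 88.2])}
-250 93 405.16743512485374 395.2025448934914
-230 157 406.6442019148311 395.2043078816824
-210 224 408.02310684270566 401.4022539707739
-190 182 404.1287633681861 401.21205486344365
12.6333 17.36668791648799 [ 567.7291749  -170.75334857  391.8067637 ]
the job is handed in; nothing more can be done
```

I drew the small square-handled gauge from the block and lowered its blade into the grey fork's gap until the shoulder rested on top. I then drew it straight out, turned it on its side, and handed the job in at 12.6 s with the gauge still gripped. No verdict was reported.

- **Insertion:** the tool stopped at the predicted height (TCP z 133.5 mm) with about 9 N upward. The pictures showed the shoulder on the cheeks and the blade about in the middle of the gap. I held it there for more than 0.3 s.
- **Final pose:** the gauge is level in the scene camera's depth image and about 390 mm above the bench. The grip is 17.4 mm wide with no slip visible in the wrist view. The arm is still, and nothing is near the gauge.
- **Bystanders:** in the scene view the tin, cup, drift and chisel are within 0.3 mm of their starts. The drift and chisel also agree in the side view. The side view gave shifted values for the tin and cup (fewer points, mean moved by about 20 to 35 mm), because the arm was blocking part of the tin and nearly all of the cup. I relied on the scene view for those two.

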